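# Shut the marked line in the bench valve box

### The job

In the valve box on the bench, slide the loose metal cover all the way aside along its guides to uncover the two valve handles, then push the handle marked with a round disc at its end fully shut (a quarter turn, to its stop). Only push: lift nothing, neither the cover nor anything else. Leave the other, straight-ended handle open as it is, and do not disturb the things standing and lying around the box.

Things in the scene. Friction and masses are not known exactly. Their poses are not given: they have to be found in the camera images.
- valve_box: Long grey steel valve box fixed on the bench, yaw varies. Origin: underside, under the middle of its open well; x across the box (away from the robot at yaw 0), y along it. Spans x +-95, y -145 to 395 mm; flat rim 110 mm high. Well: x +-75, y +-120 mm, floor at 5 mm; from y 120 mm on a flat deck level with the rim. Guides along the long edges and stops at both ends stand 8 mm above the rim
- cover: Loose aluminium plate, 172 (x) by 270 (y) by 4 mm, 0.3 to 0.65 kg, flat on the rim between the guides (3 mm play a side), axes as the box's. Origin: centre of its underside. Starts over the well (origin at y 0 to 12 mm of the box); slides along +y of the box over the deck, with dry friction of 2 to 9 N, to the stop at y 252 mm
- cover_strip (a point): Centre of the upright strip on the middle of the cover, 18 mm above the cover's underside, 128 mm above the bench. The strip is 90 mm along x, 10 mm thick along y, and stands from 4 to 32 mm above the cover's underside: push on its side to slide the cover
- marked_handle (a joint): Angle of the marked handle, rad. 0: open, points from its pivot along -x of the box. Grows clockwise seen from above. 1.571: shut, at the stop, points along +y of the box. Starts at 0 to 0.25. Dry friction 0.12 Nm; stays where left. Steel bar 12 mm wide and thick, 62 mm long, ending in a flat round disc 30 mm across, 12 mm thick, centred 61 mm from the pivot. Lies level, 70 to 82 mm above the bench
- plain_handle (a joint): Angle of the other handle: same material, width, thickness, height, turning sense and friction, but a plain straight bar 76 mm long with a square end and no disc. Starts at 0 to 0.25; leave it there
- marked_pivot (a point): On the pivot axis of the marked handle, at mid-thickness of the bar (76 mm above the bench), at x 30 mm and y -60 or 40 mm of the box: the two valves change places from start to start. Hub radius 10 mm. A pipe runs under each pivot along x of the box, its top at most 48 mm above the bench
- plain_pivot (a point): The same point of the plain handle, at the other of the two places
- plain_tip (a point): Middle of the square end of the plain handle, 76 mm from its pivot
- hammer: Loose hammer with a wooden handle, 260 mm long, lying on the bench in front of the box (on the robot's side). Leave it alone. Origin near the middle of its underside
- can: Loose closed can, 60 mm across and 85 mm tall, standing on the bench in front of the box. Leave it alone. Origin: centre of its underside
- plaster_finial: Loose white plaster finial, 56 mm across and 72 mm tall, standing on the bench behind the box. Leave it alone. Origin: centre of its underside

How it is judged:
By the outcome, as a careful person would: the job done as asked, in the order asked, and still so for the second after the job is handed in, with the robot touching nothing.
It also fails if it takes over 58 s, if anything falls off the work surface, if the arm or the gripper's body presses on something with over 40 N, if the wrist force passes 120 N, or if a joint passes its speed limit or range.

### The arm

A 6-joint arm with a two-finger parallel gripper is mounted at the origin on the work surface. World frame = base frame: x ahead of the robot, y to its left, z up, the work surface at z = 0. Lengths are in m, angles in rad, forces in N, time in s.
With the tool pointing down it reaches from about 0.325 to 0.775 m from the base axis. Payload 5.5 kg.
Tool frame: the origin (TCP) lies between the finger pads; the fingertips stand 8 mm ahead of it and the grasp point (between the pads) lies 11 mm behind it (tcp_to_tips is the distance from the TCP to the fingertips, in m); z points along the fingers, y is the direction in which the jaws open and shut (so a half turn about z gives the same grasp; the last joint's range is limited). The gripper opens to 88 mm and grips with 3 to 60 N. Pads are 20 mm wide; open, the fingers measure 115 mm over their backs; the gripper's body (75 mm by 178 mm) begins 61 mm behind the grasp point.
Start: joints at [-1.351, 0.091, 1.231, -0, 1.82, -0.057], TCP at [0.164, -0.577, 0.231] pointing down, gripper open.
Joint ranges: [-2.87, 2.87], [-0.86, 2.18], [0.17, 2.46], [-1.51, 4.65], [0.06, 2.69], [-2.65, 2.65]. Speed limits (rad/s): [2.57, 2.57, 3.01, 3.14, 3.14, 3.14].

### API

Orientations are given as a unit quaternion [w, x, y, z].
In Python, from bench import * gives the robot as it stands. Calls block until the motion is done:
- move_to(position, orientation): joint-space move of the TCP to a pose.
- move_l(position, speed=0.15, orientation=None): straight line of the TCP; orientation=None keeps the orientation; speed is the mean speed in m/s.
- movej(angles): joint-space move.
- gripper_open() and close(): open the fingers fully, or close them until they stop; the grip force is fixed at half the most.
- hold(seconds).
- inverse_kinematics(position, orientation): joint angles nearest the present ones, or None.
- state(): the state.
- get_image(name): name is "scene" or "top" or "wrist"; returns a dict with "frame" (420x560x3 uint8, blue, green, red), "depth" (420x560 float32, m along the optical axis (not along the pixel's ray), 0 where there is no reading), "camera_matrix" (3x3 intrinsics, pixels), "k1" (the pictures are not rectified: a ray, as slopes to the right and down, at radius r is drawn at 1 + k1 r^2 times it, then the intrinsics apply), "view" (4x4, takes a point from world to camera coordinates). Camera axes: x right, y up, looking along -z (the intrinsics and any distortion apply to the point x, -y, -z); pixel columns grow to the right and rows downward; lengths in m; the calibration is good to about 2 mm. A picture is of the moment at which its call begins.
A pose or a line that the arm cannot do raises IKError and nothing moves.
- job_done(): hands the job in, once; it reports no verdict.
The state is a dict: "time": time; "joint_pos": joint angles; "dq": joint speeds; "joint_torque": joint torques, N m; "ee_pos": TCP position; "ee_rot": TCP orientation; "ft_force": force on the tool from outside, world axes, zero at the start; "moment": the same for the moment, N m; "finger_gap": finger opening in m.
Only numpy, scipy, OpenCV 4.12 (cv2) and the standard library are available. Lean on these libraries where they do the work, as an engineer would, in place of code of your own. Each camera call takes 0.05 s, during which the arm holds its last target.

## Working session

There is one attempt and no reset: what is moved stays moved. The work goes in short steps, each a Python script; the robot and the scene stay as the last script left them, time stands still between calls to the robot, and variables do not carry over. Pictures are saved under pics/ and viewed, and the job is handed in when it is done.

```bash
mkdir -p pics; ls; python3 - <<'E'
from bench import *
import cv2
for n in ["scene","top","wrist"]:
    im=get_image(n); cv2.imwrite(f"pics/a_{n}.png",im["frame"]); print(n,im["camera_matrix"],im["k1"],im["view"].round(3) if hasattr(im["view"],'round') else im["view"])
s=state(); print(s["time"],s["ee_pos"],s["ee_rot"],s["finger_gap"])
E
```

```text
pics
scene [[407.43853713   0.         276.22952666]
 [  0.         407.43853713 205.78819152]
 [  0.           0.           1.        ]] -0.11520983817810776 [[ 0.641  0.768 -0.012 -0.356]
 [-0.505  0.432  0.747  0.171]
 [ 0.579 -0.473  0.665 -1.147]
 [ 0.     0.     0.     1.   ]]
top [[496.12069896   0.         283.87099657]
 [  0.         496.12069896 217.43043384]
 [  0.           0.           1.        ]] -0.1863037799614973 [[-0.03  -1.     0.002  0.052]
 [ 0.984 -0.029  0.178 -0.552]
 [-0.178  0.007  0.984 -0.898]
 [ 0.     0.     0.     1.   ]]
wrist [[361.88804955   0.         281.78237924]
 [  0.         361.88804955 209.698173  ]
 [  0.           0.           1.        ]] -0.06981951488105766 [[ 0.273 -0.962 -0.003 -0.599]
 [ 0.934  0.265 -0.241  0.029]
 [ 0.233  0.063  0.97  -0.39 ]
 [ 0.     0.     0.     1.   ]]
0.15 [ 0.16392634 -0.5769603   0.2297724 ] [-7.38505313e-04  9.90435966e-01  1.37971184e-01 -6.43070019e-05] 0.08792111696492735
```

View pics/a_top.png

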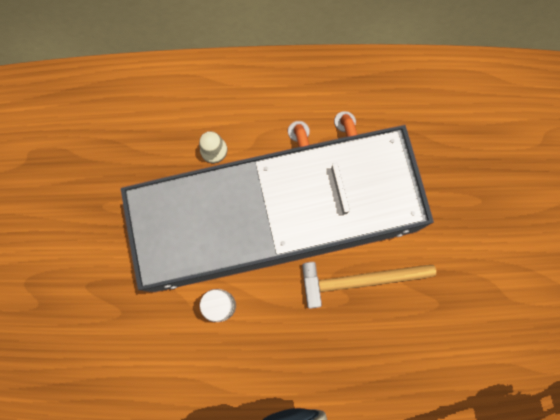

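View pics/a_scene.png

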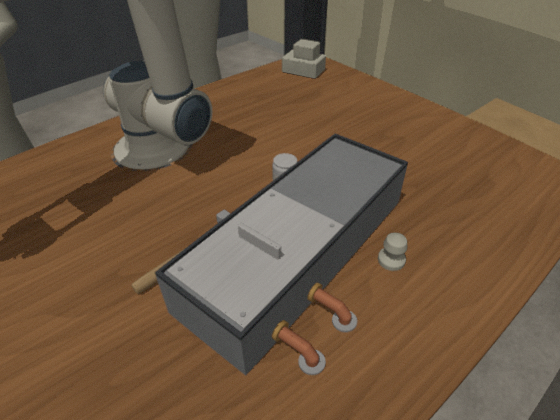

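```bash
cat > h.py <<'E'
from bench import *
import cv2, numpy as np
def cast(im,uv,z):
    K=im["camera_matrix"];k=im["k1"];V=np.array(im["view"])
    uv=np.atleast_2d(np.asarray(uv,float)).reshape(-1,1,2)
    # model: distorted = r(1+k r^2)
    p=cv2.undistortPoints(uv,np.array(K),np.array([k,0,0,0,0.]),None,None).reshape(-1,2) if 0 else cv2.undistortPointsIter(uv,np.array(K),np.array([k,0,0,0,0.]),None,None,(3,50,1e-10)).reshape(-1,2)
    d=np.c_[p[:,0],-p[:,1],-np.ones(len(p))]@V[:3,:3]
    c=-V[:3,:3].T@V[:3,3]
    t=(z-c[2])/d[:,2]
    return c+d*t[:,None]
def proj(im,P):
    V=np.array(im["view"]);P=np.atleast_2d(P)
    q=P@V[:3,:3].T+V[:3,3]
    x=q[:,0]/-q[:,2];y=-q[:,1]/-q[:,2];r2=x*x+y*y;s=1+im["k1"]*r2
    K=im["camera_matrix"]
    return np.c_[K[0,0]*x*s+K[0,2],K[1,1]*y*s+K[1,2]]
E
python3 - <<'E'
from h import *
im=get_image("top");f=im["frame"]
V=im["view"];print("cam",-V[:3,:3].T@V[:3,3])
g=f.max(2)
m=(g<75).astype(np.uint8)*255
m[:100]=0;m[340:]=0
cv2.imwrite("pics/b_mask.png",m)
c=max(cv2.findContours(m,cv2.RETR_EXTERNAL,cv2.CHAIN_APPROX_NONE)[0],key=cv2.contourArea)
P=cast(im,c.reshape(-1,2),0.118)
r=cv2.minAreaRect((P[:,:2]*1000).astype(np.float32));print(r);print(cv2.boxPoints(r))
cr=cv2.resize(f[110:310,110:450],None,fx=2.3,fy=2.3,interpolation=cv2.INTER_CUBIC);cv2.imwrite("pics/b_crop.png",cr)
E
```

```text
cam [0.38485792 0.04196966 0.98207595]
((463.088134765625, 57.59559631347656), (10.156610488891602, 481.1830749511719), 11.103872299194336)
[[ 411.76978  292.70514]
 [ 504.44    -179.47002]
 [ 514.4065  -177.51395]
 [ 421.73627  294.6612 ]]
```

View pics/b_crop.png

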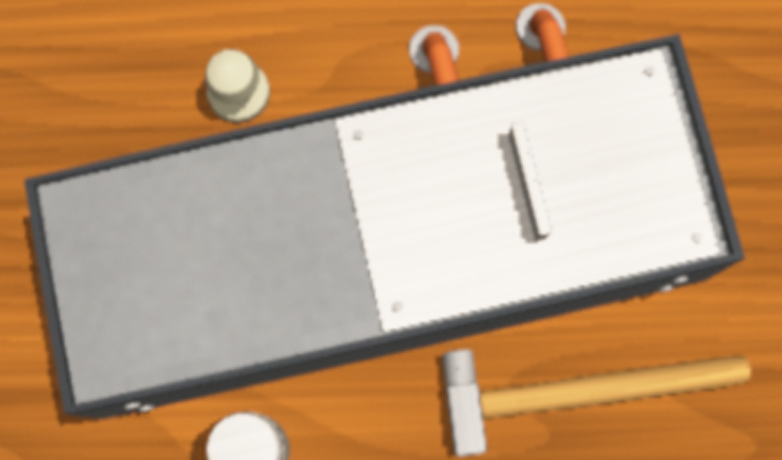

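View pics/b_mask.png

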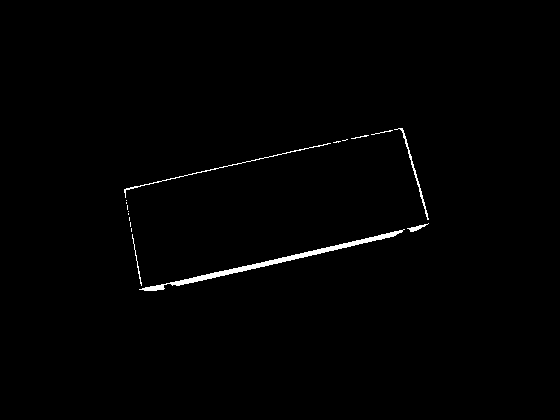

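```bash
python3 - <<'E'
from h import *
im=get_image("top");f=im["frame"]
px=np.array([[27,181],[679,38],[742,257],[70,410]])/2.3+110-.3
P=cast(im,px,0.118)*1000;print(P.round(1)); print(np.linalg.norm(np.diff(P,axis=0),axis=1))
loc=np.array([[95,395],[95,-145],[-95,-145],[-95,395.]])
def fit(l,w):
    a=l-l.mean(0);b=w-w.mean(0);H=a.T@b
    th=np.arctan2(H[0,1]-H[1,0],H[0,0]+H[1,1]);R=np.array([[np.cos(th),-np.sin(th)],[np.sin(th),np.cos(th)]])
    t=w.mean(0)-R@l.mean(0);return th,t,w-(l@R.T+t)
print(fit(loc,P[:,:2]))
hsv=cv2.cvtColor(f,cv2.COLOR_BGR2HSV)
m=((hsv[...,1]<60)&(hsv[...,2]>95)).astype(np.uint8)*255
m[:115]=0;m[285:]=0
c=max(cv2.findContours(m,cv2.RETR_EXTERNAL,cv2.CHAIN_APPROX_NONE)[0],key=cv2.contourArea)
P=cast(im,c.reshape(-1,2),0.110)
r=cv2.minAreaRect((P[:,:2]*1000).astype(np.float32));print(r);print(cv2.boxPoints(r))
# strip top
s=np.array([[511,124],[521,121],[550,234],[539,238]])/2.3+110-.3
print((cast(im,s,.142)*1000).round(1))
e=np.array([[337,120],[384,331]])/2.3+110-.3; print((cast(im,e,.114)*1000).round(1))
E
```

```text
[[ 603.6  331.   118. ]
 [ 707.3 -195.1  118. ]
 [ 525.9 -230.9  118. ]
 [ 422.3  292.4  118. ]]
[536.20235104 184.95115816 533.39982999]
(np.float64(0.1958433645652275), array([589.10875418, -73.24706377]), array([[-1.85039133, -1.67500314],
       [-3.1782464 ,  1.93357124],
       [ 1.74127869,  3.08178863],
       [ 3.28735903, -3.34035673]]))
((564.7418823242188, 51.345123291015625), (180.7108612060547, 524.1128540039062), 11.3613862991333)
[[ 424.53278  290.4666 ]
 [ 527.7813  -223.3758 ]
 [ 704.951   -187.77637]
 [ 601.70245  326.06604]]
[[630.6 -51.4 142. ]
 [632.8 -59.2 142. ]
 [543.9 -76.6 142. ]
 [541.1 -68.2 142. ]]
[[645.9  83.1 114. ]
 [477.5  50.4 114. ]]
```

```bash
cat >> h.py <<'E'
TH=0.197; O=np.array([0.5891,-0.0728])
R=np.array([[np.cos(TH),-np.sin(TH)],[np.sin(TH),np.cos(TH)]])
def W(x,y,z): # box mm -> world m
    p=O+R@np.array([x,y])/1000; return [float(p[0]),float(p[1]),z/1000]
def Q(phi): return [0.,float(np.cos(phi/2)),float(np.sin(phi/2)),0.]
E
python3 - <<'E'
from h import *
close()
for phi in (TH-np.pi/2,TH+np.pi/2):
    for p in (W(0,-25,130),W(0,240,130)): print(phi,np.round(inverse_kinematics(p,Q(phi)),2))
p=W(0,-25,220); 
phi=TH+np.pi/2 if abs(inverse_kinematics(p,Q(TH+np.pi/2))[5])<abs(inverse_kinematics(p,Q(TH-np.pi/2))[5]) else TH-np.pi/2
move_to(p,Q(phi)); s=state();print(phi,s["time"],s["finger_gap"],s["ee_pos"],s["ft_force"])
im=get_image("wrist");cv2.imwrite("pics/c_w.png",im["frame"])
im=get_image("top");cv2.imwrite("pics/c_t.png",im["frame"])
E
```

```text
Traceback (most recent call last):
TypeError: unsupported operand type(s) for *: 'NoneType' and 'float'
```

```bash
python3 - <<'E'
from h import *
print(state()["time"],state()["finger_gap"])
f=lambda p,phi:(lambda q:None if q is None else np.round(q,2).tolist())(inverse_kinematics(p,Q(phi)))
for k in range(-2,2):
    phi=TH+k*np.pi/2
    for p in (W(0,-25,220),W(0,-25,130),W(0,240,130)): print(k,f(p,phi))
print("handle")
for py in (-60,40):
  for k in range(0,4):
    print(py,k,[ (lambda q:q and q[5])(f(W(30-32*np.cos(t)-16*np.sin(t),py+32*np.sin(t)-16*np.cos(t),74),TH+np.pi/2-t+k*np.pi/2-(2*np.pi if k>1 else 0))) for t in (-.3,.3,.8,1.2,1.57)])
E
```

```text
1.5917 0.00040546018852756797
-2 [-0.22, 0.09, 1.25, -0.0, 1.8, -1.99]
-2 [-0.22, 0.1, 1.4, -0.0, 1.64, -1.99]
-2 [0.23, 0.0, 1.5, -0.0, 1.64, -1.54]
-1 None
-1 None
-1 None
0 [-0.22, 0.09, 1.25, -0.0, 1.8, 1.15]
0 [-0.22, 0.1, 1.4, -0.0, 1.64, 1.15]
0 [0.23, 0.0, 1.5, -0.0, 1.64, 1.61]
1 [-0.22, 0.09, 1.25, -0.0, 1.8, -0.42]
1 [-0.22, 0.1, 1.4, -0.0, 1.64, -0.42]
1 [0.23, 0.0, 1.5, -0.0, 1.64, 0.03]
handle
-60 0 [-0.8, -0.18, 0.35, 0.77, 1.16]
-60 1 [-2.37, -1.75, -1.22, -0.8, -0.41]
-60 2 [2.34, None, None, -2.37, -1.98]
-60 3 [0.77, 1.39, 1.92, 2.34, None]
40 0 [-0.65, -0.03, 0.5, 0.93, 1.32]
40 1 [-2.22, -1.6, -1.07, -0.64, -0.25]
40 2 [2.49, None, -2.64, -2.21, -1.83]
40 3 [0.92, 1.55, 2.08, 2.5, None]
```

```bash
python3 - <<'E'
from h import *
phi=TH+np.pi/2
move_to(W(0,-25,200),Q(phi)); s=state();print(s["time"],s["finger_gap"],s["ee_pos"],s["ft_force"])
im=get_image("wrist");cv2.imwrite("pics/c_w.png",im["frame"])
move_l(W(0,-25,132),0.12);s=state();print(s["time"],s["ee_pos"],np.array(s["ft_force"]).round(1))
move_l(W(0,30,132),0.08);s=state();print(s["time"],s["ee_pos"],np.array(s["ft_force"]).round(1), W(0,30,132))
im=get_image("scene");cv2.imwrite("pics/c_s.png",im["frame"])
E
```

```text
3.8917 0.0002611367305566018 [ 0.59387502 -0.09829444  0.20005224] [-0.05316903 -0.57368628 -0.22241433]
4.6583 [ 0.59424815 -0.09745708  0.13272187] [-0.4  0.7  0.1]
5.4917 [ 0.58289691 -0.04274486  0.13144578] [-0.1  0.5 -0.7] [0.5832281527561844, -0.04338025476070033, 0.132]
```

View pics/c_w.png

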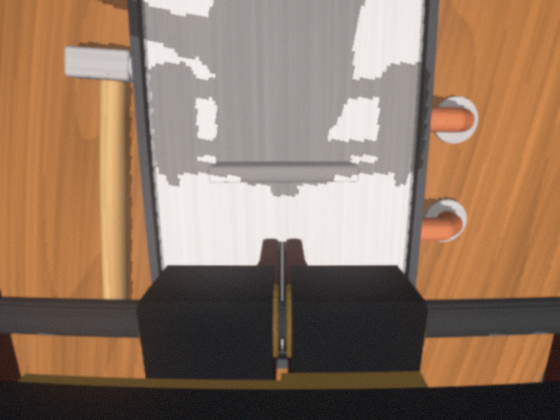

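View pics/c_s.png

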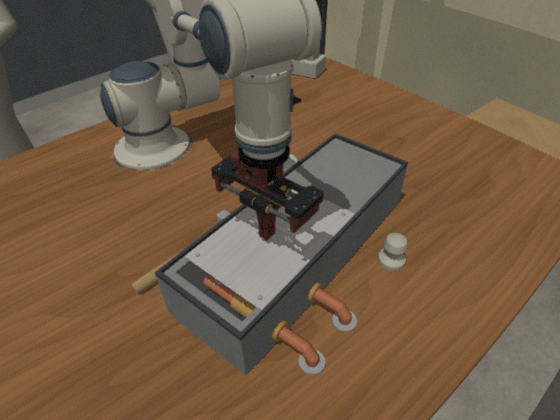

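The wrist view shows the fingertips (~283,245) behind the strip (~283,175). The scene view shows the cover has started sliding, uncovering a pipe at (230,295). I'll carry on to the stop.

```bash
python3 - <<'E'
from h import *
move_l(W(0,228,132),0.09);s=state();print(s["time"],s["ee_pos"],np.array(s["ft_force"]).round(1))
y=228
while y<250:
    y+=1.5; move_l(W(0,y,132),0.03); s=state(); F=R.T@np.array(s["ft_force"])[:2]; print(y,F.round(1))
    if abs(F[1])>15: break
print(s["time"])
yy=R.T@(np.array(s["ee_pos"])[:2]-O);print(yy*1000)
move_l(W(0,y-20,132),0.1);move_l(W(0,y-40,220),0.2)
print(state()["time"],np.array(state()["ft_force"]).round(1))
E
```

```text
7.8917 [0.5445433  0.15067717 0.1320538 ] [-0.1 -1.1 -1. ]
229.5 [-0.  -2.5]
231.0 [-0.3 -2.2]
232.5 [-0.  -2.2]
234.0 [-0.1 -1.5]
235.5 [ 0.2 -1.6]
237.0 [ 1.2 -4.8]
238.5 [ 1.  -9.5]
240.0 [ -0.4 -14.8]
241.5 [  0.1 -18.2]
10.1417
[1.65526858e-01 2.36767625e+02]
11.0917 [-0.7 -0.4 -0.5]
```

```bash
python3 - <<'E'
from h import *
for n in ("top","wrist","scene"):
    im=get_image(n);cv2.imwrite(f"pics/d_{n}.png",im["frame"])
E
```

```text
(no output)
```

View pics/d_top.png

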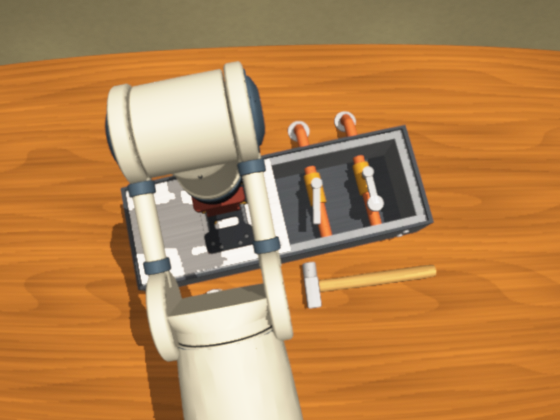

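View pics/d_scene.png

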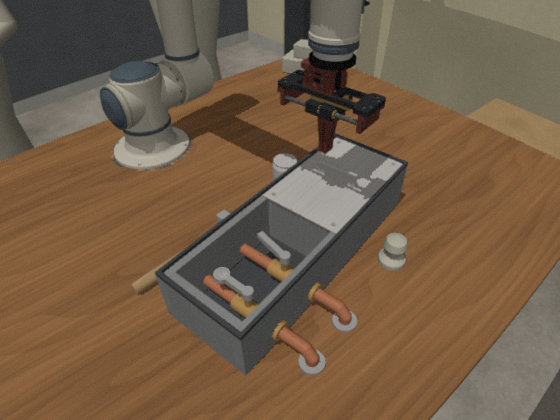

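The top view shows the cover fully over the deck. The disc handle is in the right-hand place (pivot ~(368,171), disc ~(375,203)) and the plain handle in the left (pivot ~(317,183), end ~(316,222)). Next I'll measure both.

```bash
python3 - <<'E'
from h import *
f=cv2.imread("pics/d_top.png");im=get_image("top")
cv2.imwrite("pics/e.png",cv2.resize(f[140:240,270:420],None,fx=5,fy=5,interpolation=cv2.INTER_CUBIC))
hsv=cv2.cvtColor(f,cv2.COLOR_BGR2HSV)
m=((hsv[...,1]<45)&(hsv[...,2]>165)).astype(np.uint8)*255
for c in cv2.findContours(m[150:235,295:395],cv2.RETR_EXTERNAL,cv2.CHAIN_APPROX_NONE,offset=(295,150))[0]:
    if cv2.contourArea(c)<60: continue
    P=cast(im,c.reshape(-1,2),.082)[:,:2]; L=((P-O)@R)*1000
    r=cv2.minAreaRect(L.astype(np.float32)); print(cv2.contourArea(c),c.reshape(-1,2).min(0),c.reshape(-1,2).max(0),L.min(0).round(1),L.max(0).round(1),r)
for n,p in dict(mp=(368,171),disc=(375,203),pp=(317,183),pt=(316,222)).items(): print(n,((cast(im,p,.082)[0,:2]-O)@R*1000).round(1))
E
```

```text
252.0 [337 221] [394 234] [-84.1 -83.6] [-71.4  26.3] ((-77.70909118652344, -28.63235092163086), (109.86392211914062, 12.667612075805664), 89.9107666015625)
246.5 [312 178] [321 223] [-43.8  30.7] [40.5 62.3] ((-1.6264381408691406, 48.222930908203125), (16.876840591430664, 85.60260009765625), 76.14512634277344)
352.5 [363 167] [382 210] [-45.2 -71.8] [ 40.1 -43.6] ((-2.6984939575195312, -60.62865447998047), (27.775955200195312, 84.70120239257812), 83.90338134765625)
134.5 [295 150] [336 158] [ 85.2 -11.4] [96.9 68.3] ((91.05184173583984, 28.469310760498047), (79.71935272216797, 11.662276268005371), 89.92489624023438)
mp [ 31.7 -60.5]
disc [-31.  -57.4]
pp [30.3 39.4]
pt [-41.2  58.7]
```

View pics/e.png

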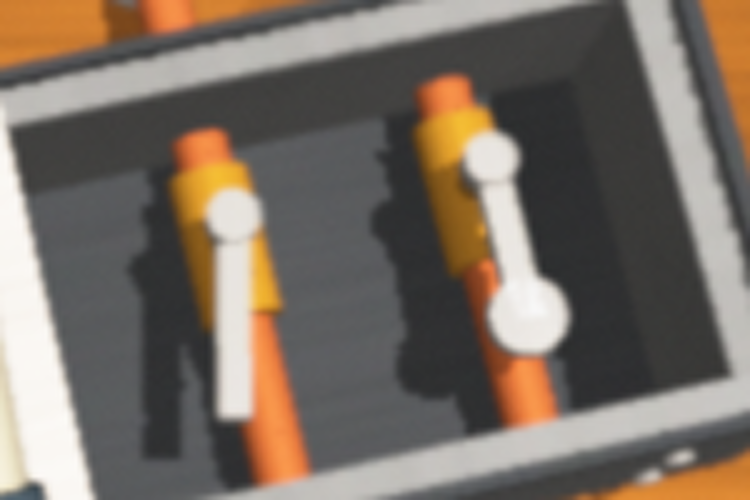

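```bash
cat >> h.py <<'E'
def H(t,z,r=32,off=16,py=-60):
    return W(30-r*np.cos(t)-off*np.sin(t),py+r*np.sin(t)-off*np.cos(t),z),Q(TH+np.pi/2-t)
E
python3 - <<'E'
from h import *
p,q=H(-.3,200); move_to(p,q)
p,q=H(-.3,76); move_l(p,0.12); s=state();print(s["time"],np.array(s["ft_force"]).round(1))
for t in list(np.arange(-.1,1.45,.2))+[1.45]:
    p,q=H(t,76); move_l(p,0.06,q); s=state();F=np.array(s["ft_force"]);print(round(t,2),s["time"],F.round(1))
    if np.linalg.norm(F)>25: break
t=1.45
while t<1.8:
    t+=.03; p,q=H(t,76); 
    if t>1.57: q=Q(TH)
    move_l(p,0.03,q); s=state(); F=R.T@np.array(s["ft_force"])[:2]; print(round(t,2),F.round(1),((np.array(s["ee_pos"])[:2]-O)@R*1000).round(1))
    if F[0]<-12: break
print(s["time"])
E
```

```text
13.5833 [ 0.7  0.4 -0.1]
-0.1 13.9333 [-0.3  0.4 -0. ]
0.1 14.2833 [ 0.3 -2.2  1.6]
0.3 14.6333 [-1.1 -2.3  1.9]
0.5 14.9833 [-0.6 -1.3  1.4]
0.7 15.3333 [-1.8 -1.   0.9]
0.9 15.6833 [-1.6 -2.   0.7]
1.1 16.0333 [-1.4 -0.2  0.1]
1.3 16.3833 [-3.   0.1 -0.2]
1.45 16.6833 [-2.6  1.2 -0.4]
1.48 [-4.8  1.3] [ 10.7 -29.3]
1.51 [-5.  2.] [ 11.7 -28.8]
1.54 [-4.5  2.2] [ 12.6 -28.2]
1.57 [-4.6  1.5] [ 13.4 -27.7]
1.6 [-8.9  0.6] [ 13.5 -27.7]
1.63 [-11.8   0.3] [ 13.5 -27.7]
1.66 [-16.5  -0.6] [ 13.6 -27.6]
18.4333
```

Stop reached: position stays put while force rises. I'll back off, rise, move clear and look.

```bash
python3 - <<'E'
from h import *
move_l(W(-15,-28,76),0.08); move_l(W(-15,-28,220),0.2)
move_to(W(0,197,220),Q(TH+np.pi/2))
im=get_image("top");f=im["frame"];cv2.imwrite("pics/f_top.png",f)
cv2.imwrite("pics/f.png",cv2.resize(f[140:240,270:420],None,fx=5,fy=5,interpolation=cv2.INTER_CUBIC))
cv2.imwrite("pics/f_s.png",get_image("scene")["frame"])
hsv=cv2.cvtColor(f,cv2.COLOR_BGR2HSV)
m=((hsv[...,1]<45)&(hsv[...,2]>165)).astype(np.uint8)*255
for c in cv2.findContours(m[160:219,295:395],cv2.RETR_EXTERNAL,cv2.CHAIN_APPROX_NONE,offset=(295,160))[0]:
    if cv2.contourArea(c)<60: continue
    L=((cast(im,c.reshape(-1,2),.082)[:,:2]-O)@R)*1000
    print(L.min(0).round(1),L.max(0).round(1),cv2.minAreaRect(L.astype(np.float32)))
print(state()["time"])
E
```

```text
[-35.1  30.7] [40.5 60.5] ((2.9011001586914062, 47.10531234741211), (16.87689971923828, 76.27568054199219), 76.14672088623047)
[ 16.4 -69. ] [45.4 16. ] ((33.34028625488281, -26.39612579345703), (28.640287399291992, 84.92789459228516), 4.845512866973877)
21.0417
```

View pics/f.png

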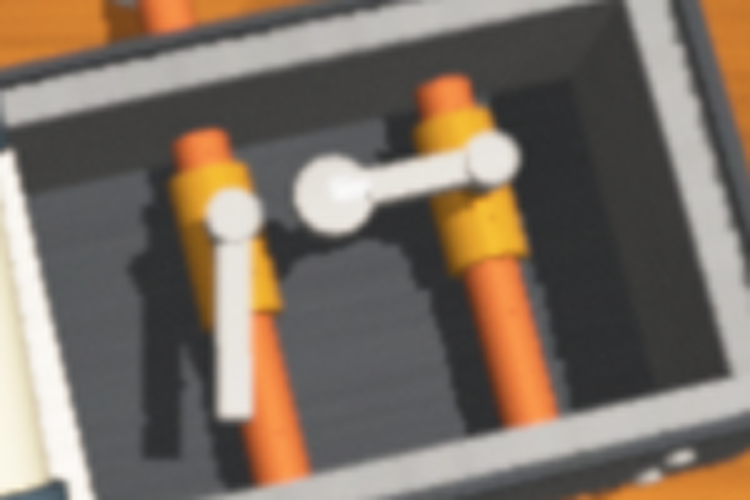

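View pics/f_s.png

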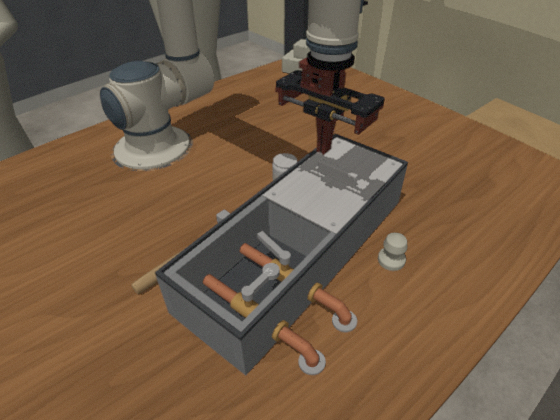

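View pics/f_top.png

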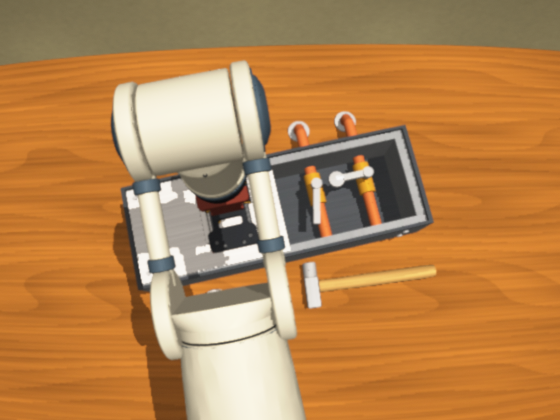

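```bash
python3 - <<'E'
from h import *
im=get_image("top")
print(((cast(im,[[270+13/5,140+155/5],[270+80/5,140+440/5]],.114)[:,:2]-O)@R*1000).round(1))
hold(0.3);print(np.array(state()["ft_force"]).round(1)); job_done()
E
```

```text
[[ 62.7 116.5]
 [-44.6 116.4]]
[-0.2 -0.7 -0.2]
the job is handed in; nothing more can be done
```

The cover is slid fully aside and the disc-marked handle is shut. I only pushed, with closed fingers, and handed the job in after about 21 s.

- **Cover:** I pushed the strip along the guides until the force rose against the stop. Afterwards its near edge measured y = 116.5 mm in the box frame, against 117 mm expected at the stop.
- **Marked handle:** I swept it about its pivot until it stopped moving and the force climbed to 16 N. In the last picture its disc is at about (31, 1) mm, against (30, 1) mm expected when shut.
- **Plain handle:** It looks the same as before I pushed the marked handle, at about 0.25 rad.
- **Things around the box:** The hammer and finial look unmoved in the last pictures. The can is mostly hidden behind the arm in the last top view, but looks unmoved in the scene view.

The arm ended clear of everything, with near-zero force on the tool. No check failed or disagreed.

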